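# Screw the filler cap home on the cutting-fluid tank

### The arm

A 6-joint arm with a two-finger parallel gripper is mounted at the origin on a cart in front of the work surface, level with it; the furniture and walls round the work are solid. World frame = base frame: x ahead of the robot, y to its left, z up, the work surface at z = 0. Lengths are in m, angles in degrees, forces in N, time in s.
With the tool pointing down it reaches from about 0.4 to 0.825 m from the base axis. Payload 7 kg.
Tool frame: the origin (TCP) lies at the centre of the arm's flange, where the gripper is bolted on; the fingertips stand 178 mm ahead of it and the grasp point (between the pads) lies 159 mm ahead of it (tip_reach is the distance from the TCP to the fingertips, in m); z points along the fingers, y is the line along which they close (so a half turn about z gives the same grasp; the last joint's range is limited). The gripper opens to 88 mm and grips with 3 to 60 N. Pads are 19 mm wide; open, the fingers measure 130 mm over their backs; the gripper's body (78 mm by 193 mm) begins 47 mm behind the grasp point.
Start: joints at [83.6, 20.546, 0.682, 0, -70.136, -16.507], TCP at [0.263, 0.622, 0.405] pointing down, gripper open.
Joint ranges: [-176.03, 176.03], [-82.01, 121.73], [-58.28, 71.71], [-173.87, 95.51], [-174.79, -0.11], [-173.66, 173.66]. Speed limits (degrees/s): [136.94, 136.94, 172.46, 180, 180, 180].

### API

Orientations are given as [roll, pitch, yaw] about the fixed x, y, z axes, in that order (R = Rz(yaw) Ry(pitch) Rx(roll)).
In Python, from plant import * gives the robot as it stands.
- The arm moves only by the shell command python3 -m handwheel 'ROWS'. ROWS is JSON, a list of rows, each a list of 7 numbers: the opening, from -1 (shut) to 1 (fully open), then the shift along the tool's x, y, z as a fraction of full scale, then the turn, a rotation vector about the tool's x, y, z as a fraction of full scale. A call has 1 to 5 rows; each row shifts and turns the commanded pose from where the row before left it, along the tool's axes as they then stand; what a row does not reach is not made up. Full scale, the value 1, is 0.025 m for a shift and 6 degrees for a turn. A row lasts 1/8 s, in which the tool goes at most 62.5 mm and 10.7 degrees, less where a joint would pass 70% of its speed; a pose out of reach is approached as far as the arm can. A call with a number of a shift or a turn outside -1 to 1 is refused whole. A call with a gripper value outside its range is refused whole. The fingers move at their own pace and stop on an object; the grip force is fixed at half the most. Time passes only in rows, so rows that do not move let the fingers close. It gives the time, the measured TCP pose, the force, the opening and the grip force at its end, in the units of the state.
- get_obs(): the state, without advancing time (a new reading comes with each control period).
- snapshot(name): name is "side" or "top" or "wrist"; returns a dict with "color" (400x640x3 uint8, red, green, blue), "fx", "fy", "cx", "cy" (pixels), "R" (3x3) and "t" (3): a world point X has camera coordinates R X + t; the wrist camera has in their place "tool_from_camera" (4x4, takes a point from camera to tool coordinates, whose origin is the TCP and whose axes are the flange's). Camera axes: x right, y down, z forward; pixel columns grow to the right and rows downward; lengths in m; the calibration is good to about 2 mm. The wrist camera is an equidistant fisheye: a pixel r from the principal point sees the ray r / f radians off the axis. A picture is of the moment at which its call begins: read the wrist's pose just before it. There is no depth.
- close_job(): hands the job in; it is judged then, once.
The state is a dict: "clock": time; "joint_pos": joint angles; "qvel": joint speeds; "tau": joint torques, N m; "tool_pos": TCP position; "orientation": TCP orientation; "force": force on the tool from outside, world axes, zero at the start; "moment": the same for the moment, N m; "opening": finger opening in m; "gripper_force": force on a finger pad.
Only numpy, scipy, OpenCV 4.12 (cv2) and the standard library are available. Lean on these libraries where they do the work, as an engineer would, in place of code of your own. Each camera call takes 0.05 s, during which the arm holds its last target. There are 200 camera calls.

### The job

The cutting-fluid tank by the drill press has been topped up: put its red filler cap back on the neck and screw it fully home, leaving the other things on the bench where they are. A lug that rides on top of a thread only runs into a stop when screwed forward, so rest the cap lightly on the neck and turn it backward (anticlockwise from above) until it drops into the thread starts. Then screw it forward (clockwise) up to its end stop, never forcing it against a stop, and let go.

Things in the scene. Friction and masses are not known exactly. Their poses are not given: they have to be found in the camera images.
- cap: (All sizes in mm.) Loose red plastic filler cap, ribbed side, lying on the bench, closed top up: outer diameter 62, height 25, about 60 g. Origin: centre of the skirt's lower edge; z up through the top; x towards the small white dot on the top.
- cap_lugs (a point): Point on the cap's axis 3 above its lower edge, at the height of its four inner lugs (at the cap's x, y, -x, -y): each 5 wide round the circle, 4 thick (1 to 5 above the lower edge), standing in from the 55 wide skirt bore to a clear diameter of 45. The top's underside is 21 above the lower edge.
- tank: Blue steel cutting-fluid tank bolted to the bench (fixed): 120 (x) by 170 (y), 85 high, feet to 216 along y; sight glass and drain plug on its front (-x) face; on its top a brass breather, 10 high, 98 from the neck's axis. Origin: centre of its underside; axes along its sides, z up.
- neck_base (a point): Where the filler neck's axis meets the tank's flat top, 85 above the bench; axes as the tank's. Height of the cap's origin above this point: 11 to 17 while its lugs ride on top of threads or ribs; 7 when it has dropped into the entries and rests on the seal (down to 2.2 if pressed); 3.2 when screwed fully home. The neck is smooth, oily and cannot turn.
- neck_thread (a point): On the neck's axis, 11 above neck_base. Core diameter 43, crests 52.6. Four alike right-hand threads: going clockwise from above, each 90 degrees hold an upright stop rib (8 degrees), an open entry (25), a thread (57 degrees, 4 thick) falling 4.5 to the next rib. Where round the neck they lie is NOT given (this point's yaw tells nothing) and differs each time: feel for it.
- neck_turning (a point): On the neck's axis, 18 above neck_base. Backward the cap climbs a thread by up to 4.5 (it may first fall about 5 off a rib), drops 9 or more into the entries, meets a rib within 13 degrees. From there 57 to 70 degrees forward to the end ribs; the threads draw it down and hold it. Forward on top it meets a rib, still 11 or more up. Over 1 N m at a rib is forcing; turn in small steps.
- neck_mouth (a point): Centre of the top of the sprung black seal ring in the neck's mouth as it stands free, 28 above neck_base. The ring is coned (diameter 34 at the top, 41 from 3 below), so it guides the cap on; the cap has 1 of play on the neck all round. It sinks up to 4.8, pushing back with about 2 N at first and 7.5 N fully down.
- cream_jar: Bystander: cream plastic jar with a yellow and black lid, 60 across, 76 high, towards the back; origin at the centre of its underside.
- screwdriver_red: Bystander: red screwdriver lying on the bench, 203 long, at the right; origin near its middle, on the bench.
- chuck_key: Bystander: grey T-shaped chuck key lying at the left beside the drill press, 74 long, 16 high; origin near its middle, on the bench.
There are look-alikes about, which are no part of the job. There is more than one size of the cap; the job needs the middle-sized.

How it is judged:
By the outcome, as a careful person would: the job done as asked, in the order asked, and still so for the second after the job is handed in, with the robot touching nothing.
It also fails if it takes over 64 s, if anything falls off the work surface, if the arm or the gripper's body presses on something with over 40 N, if the wrist force passes 120 N, or if a joint passes its speed limit or range.

## Working session

There is one attempt and no reset: what is moved stays moved. The work goes in short steps, Python scripts to look and compute and a shell command to move; the robot and the scene stay as the last step left them, time stands still between calls to the robot, and variables do not carry over. Pictures are saved under pics/ and viewed, at most 10 in all, crops included, and the job is handed in when it is done.

```bash
ls; mkdir -p pics; python3 - <<'E'
from plant import *
import cv2
o=get_obs();print(o)
for n in("top","side"):
    s=snapshot(n);cv2.imwrite(f"pics/{n}0.png",s["color"][:,:,::-1]);print({k:v for k,v in s.items() if k!="color"})
E
```

```text
pics
{'clock': 0.0, 'joint_pos': array([ 8.36000086e+01,  2.05913623e+01,  6.32459182e-01, -2.03794882e-02,
       -7.01350974e+01, -1.65053820e+01]), 'qvel': array([ 0.04525768,  0.02535965, -0.04410486, -0.08310415,  0.04744725,
        0.07002577]), 'tau': array([-2.26786622e-03, -5.82717025e+01,  2.93043870e+01,  6.99736655e+00,
        6.81309117e-03, -1.51407144e-04]), 'tool_pos': array([0.26265705, 0.62158253, 0.40371246]), 'orientation': array([ 1.79904430e+02, -8.34025699e-03, -2.29123072e+01]), 'force': array([-0.33189941, -0.06871475, -0.01368802]), 'moment': array([ 0.0247782 , -0.01355156, -0.02132387]), 'gripper_force': 0.0, 'opening': 0.08769360606941218}
{'fx': 367.9856526844581, 'fy': 367.9856526844581, 'cx': 318.8637052505738, 'cy': 197.89018869560786, 'R': array([[ 2.41443595e-02, -9.99708451e-01, -2.52669486e-04],
       [-9.96027172e-01, -2.40337799e-02, -8.57452577e-02],
       [ 8.57141861e-02,  2.32193000e-03, -9.96317061e-01]]), 't': array([-0.23890034,  0.60527737,  0.88644386])}
{'fx': 492.53720995302444, 'fy': 492.53720995302444, 'cx': 317.43632244066146, 'cy': 194.3917318814666, 'R': array([[-0.98825151, -0.15283228, -0.00111719],
       [-0.07908301,  0.51759818, -0.85196127],
       [ 0.13078544, -0.84186366, -0.52360362]]), 't': array([0.55186437, 0.22995693, 1.12853238])}
```

View pics/top0.png

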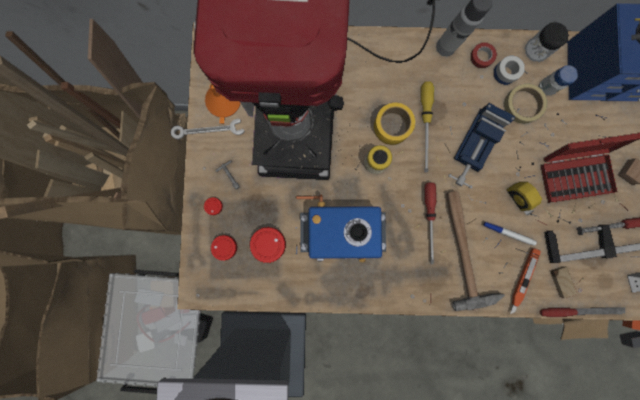

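View pics/side0.png

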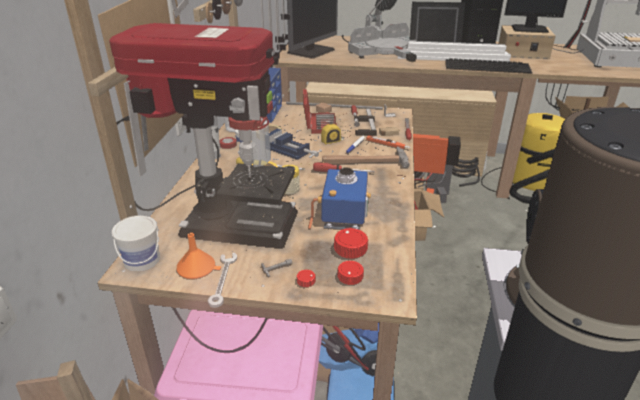

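The top view shows three red caps: small at (213,206), middle at (224,247) and large at (267,245). The tank neck is at (357,232), and the chuck key at (229,174) lies clear. My choice is the one at (224,247). I'll check the sizes and the white dots in a close crop.

```bash
cat > h.py <<'E'
from plant import *
import numpy as np, cv2
def ray(s,u,v,z):
    R=np.array(s["R"]);t=np.array(s["t"]);d=R.T@np.array([(u-s["cx"])/s["fx"],(v-s["cy"])/s["fy"],1]);c=-R.T@t
    return c+d*(z-c[2])/d[2]
E
python3 - <<'E'
from h import *
s=snapshot("top");im=s["color"]
for n,(u,v),z in(("small",(213,206),.02),("mid",(224,247),.025),("large",(267,245),.03),("neck",(357,232),.113)):
    print(n,ray(s,u,v,z).round(4))
hsv=cv2.cvtColor(im,cv2.COLOR_RGB2HSV)
m=((hsv[...,0]<8)|(hsv[...,0]>172))&(hsv[...,1]>150)&(hsv[...,2]>90)
m[:190]=0;m[:,300:]=0
n,l,st,c=cv2.connectedComponentsWithStats(m.astype(np.uint8))
for i in range(1,n):
    if st[i,4]>60:print(st[i],c[i],ray(s,*c[i],.02).round(4))
a=cv2.resize(im[190:270,195:295],None,fx=5,fy=5,interpolation=2);b=cv2.resize(im[192:272,300:400],None,fx=5,fy=5,interpolation=2)
cv2.imwrite("pics/crop1.png",np.vstack([a,b])[:,:,::-1][:800] if 0 else cv2.resize(np.hstack([a,b]),(800,320))[:,:,::-1])
E
```

```text
small [0.5847 0.039  0.02  ]
mid [0.4844 0.0056 0.025 ]
large [ 0.492  -0.1004  0.03  ]
neck [ 0.5293 -0.3111  0.113 ]
[204 198  18  17 238] [212.70168067 205.71848739] [0.5854 0.0397 0.02  ]
[250 227  35  36 954] [266.95492662 244.50314465] [ 0.4928 -0.0989  0.02  ]
[211 235  25  25 482] [223.29460581 247.30912863] [0.4833 0.0086 0.02  ]
```

View pics/crop1.png

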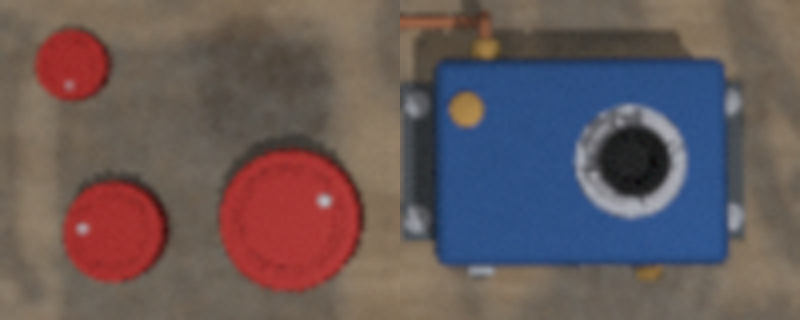

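The crop settles it. The cap at (224,247), about 25 px or 62 mm across with its dot on the left, is the middle size; the others are about 44 mm and 88 mm. The neck centre is at (358,232). I'm moving over the cap, with fingers closing along x (yaw −90) so that joint 6 sits near 0.

```bash
python3 -m handwheel '[[1,0.89,0.96,0,0,0,0],[1,0.89,0.96,0,0,0,0],[1,0.89,0.96,0,0,0,0],[1,0.89,0.96,0,0,0,0],[1,0.89,0.96,0,0,0,0]]' >/dev/null
python3 -m handwheel '[[1,0.89,0.96,0,0,0,0],[1,0.89,0.96,0,0,0,0],[1,0.89,0.96,0,0,0,0],[1,0.89,0.96,0,0,0,0],[1,0.89,0.96,0,0,0,0]]'
python3 -m handwheel '[[1,0.89,0.96,0,0,0,0],[1,0.89,0.96,0,0,0,0],[1,0.89,0.96,0,0,0,0],[1,0.89,0.96,0,0,0,0],[1,0.89,0.96,0,0,0,0]]' >/dev/null
python3 -m handwheel '[[1,0.89,0.96,0,0,0,0],[1,0.89,0.96,0,0,0,0],[1,0.89,0.96,0,0,0,0],[1,0.89,0.96,0,0,0,0],[1,0.89,0.96,0,0,0,0]]'
python3 -m handwheel '[[1,0,0,0.35,0,0,1],[1,0,0,0.35,0,0,1],[1,0,0,0.35,0,0,1],[1,0,0,0.35,0,0,1],[1,0,0,0.35,0,0,1]]' >/dev/null
python3 -m handwheel '[[1,0,0,0.35,0,0,1],[1,0,0,0.35,0,0,1],[1,0,0,0.35,0,0,1],[1,0,0,0.35,0,0,1],[1,0,0,0.35,0,0,1]]' >/dev/null
python3 -m handwheel '[[1,0,0,0.35,0,0,1],[1,0,0,0,0,0,0.18]]'
python3 - <<'E'
from h import *
o=get_obs();s=snapshot("wrist");print(o["joint_pos"].round(1),o["tool_pos"],o["orientation"]);print({k:v for k,v in s.items() if k!="color"})
cv2.imwrite("pics/w1.png",s["color"][:,:,::-1])
E
```

```text
clock: 1.4
tool_pos: [0.3744, 0.3129, 0.4046]
orientation: [180.0, 0.0, -22.9]
force: [0.4, -0.4, -0.1]
opening: 0.0879
gripper_force: 0.0
clock: 2.65
tool_pos: [0.4859, 0.0053, 0.4046]
orientation: [-180.0, 0.0, -22.9]
force: [0.3, 1.1, -0.2]
opening: 0.0876
gripper_force: 0.0
clock: 4.15
tool_pos: [0.4855, 0.0063, 0.3078]
orientation: [179.9, -0.0, -90.0]
force: [0.1, -0.3, -0.8]
opening: 0.0876
gripper_force: 0.0
[ 24.    7.9 -30.4  -0.  -51.8 -24. ] [0.48549114 0.00627659 0.30777383] [ 1.79909057e+02 -3.04288777e-02 -9.00059070e+01]
{'fx': 309.70691628693146, 'fy': 309.70691628693146, 'cx': 322.99497674087206, 'cy': 199.70455973157695, 'tool_from_camera': array([[ 1.53308233e-04, -9.55557547e-01, -2.94804598e-01,
         8.01933900e-02],
       [ 9.99999755e-01, -5.47577617e-05,  6.97520966e-04,
        -3.33606313e-04],
       [-6.82664263e-04, -2.94804633e-01,  9.55557305e-01,
         2.01686132e-02],
       [ 0.00000000e+00,  0.00000000e+00,  0.00000000e+00,
         1.00000000e+00]])}
```

View pics/w1.png

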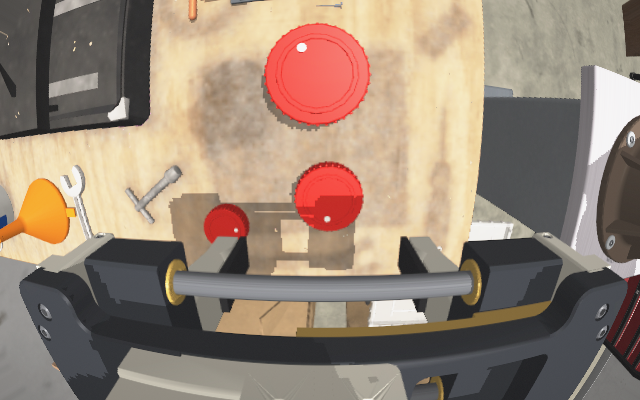

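The wrist view shows the middle cap at about (329,197), with its dot at (327,219). I'll fit the projected cylinder outline to it.

```bash
cat >> h.py <<'E'
from scipy.spatial.transform import Rotation as Rot
from scipy.optimize import least_squares
def wproj(s,o,P):
    T=np.eye(4);T[:3,:3]=Rot.from_euler("xyz",o["orientation"],degrees=True).as_matrix();T[:3,3]=o["tool_pos"]
    M=np.linalg.inv(T@np.array(s["tool_from_camera"]));p=np.atleast_2d(P)@M[:3,:3].T+M[:3,3]
    r=np.hypot(p[:,0],p[:,1]);th=np.arctan2(r,p[:,2]);return np.c_[s["cx"]+s["fx"]*th*p[:,0]/r,s["cy"]+s["fy"]*th*p[:,1]/r]
def cyl(c,r,z0,z1):
    a=np.linspace(0,2*np.pi,90);return np.vstack([np.c_[c[0]+r*np.cos(a),c[1]+r*np.sin(a),0*a+z] for z in(z0,z1)])
E
python3 - <<'E'
from h import *
o=get_obs();s=snapshot("wrist");im=s["color"]
hsv=cv2.cvtColor(im,cv2.COLOR_RGB2HSV);m=((hsv[...,0]<8)|(hsv[...,0]>172))&(hsv[...,1]>130)&(hsv[...,2]>60)
n,l,st,c=cv2.connectedComponentsWithStats(m.astype(np.uint8));i=l[185,329];print(st[i],c[i])
x,y,w,h=st[i,:4];b=np.array([x,y,x+w,y+h])
f=lambda q:np.r_[(p:=wproj(s,o,cyl(q,.031,0,.025))).min(0),p.max(0)]-b
r=least_squares(f,[.484,.0065],x_scale=.01);print("wrist xy",r.x,r.fun)
# top cam
t=snapshot("top");b2=np.array([211,235,236,260])
def g(q):
    X=cyl(q,.031,0,.025)@np.array(t["R"]).T+t["t"];u=np.c_[t["cx"]+t["fx"]*X[:,0]/X[:,2],t["cy"]+t["fy"]*X[:,1]/X[:,2]];return np.r_[u.min(0),u.max(0)]-b2
r=least_squares(g,[.484,.0065],x_scale=.01);print("top xy",r.x,r.fun)
E
```

```text
[ 295  161   69   70 3704] [328.84152268 195.8687905 ]
wrist xy [0.47982896 0.00713095] [-0.22048119 -0.67465569  0.22458266  0.72279534]
top xy [0.48303941 0.00947709] [-1.24315124 -0.31134472  1.27747666  0.29159041]
```

Both views agree within 3 mm, so I'll use (0.481, 0.008). I'll centre the cap by closing twice, with a 60° turn in between, then lift.

```bash
python3 -m handwheel '[[1,-0.07,0.18,1,0,0,0],[1,0,0,1,0,0,0],[1,0,0,1,0,0,0],[1,0,0,0.8,0,0,0],[1,0,0,0.6,0,0,0]]' >/dev/null
python3 -m handwheel '[[1,0,0,0.6,0,0,0],[1,0,0,0,0,0,0],[-1,0,0,0,0,0,0],[-1,0,0,0,0,0,0],[-1,0,0,0,0,0,0]]'
python3 -m handwheel '[[-1,0,0,0,0,0,0],[-1,0,0,0,0,0,0]]'
```

```text
clock: 5.55
tool_pos: [0.4814, 0.0082, 0.184]
orientation: [-180.0, 0.0, -90.0]
force: [-0.1, 0.1, -0.3]
opening: 0.0635
gripper_force: 0.3
clock: 5.8
tool_pos: [0.4815, 0.0082, 0.1839]
orientation: [-180.0, 0.0, -90.0]
force: [-2.1, 0.9, 5.8]
opening: 0.061
gripper_force: 30.0
```

```bash
python3 -m handwheel '[[0.65,0,0,0,0,0,0],[0.65,0,0,0,0,0,0],[0.65,0,0,0,0,0,1],[0.65,0,0,0,0,0,1],[0.65,0,0,0,0,0,1]]'
python3 -m handwheel '[[0.65,0,0,0,0,0,1],[0.65,0,0,0,0,0,1],[0.65,0,0,0,0,0,1],[0.65,0,0,0,0,0,1],[0.65,0,0,0,0,0,1]]' >/dev/null
python3 -m handwheel '[[0.65,0,0,0,0,0,1],[0.65,0,0,0,0,0,1],[-1,0,0,0,0,0,0],[-1,0,0,0,0,0,0],[-1,0,0,0,0,0,0]]'
python3 -m handwheel '[[-1,0,0,0,0,0,0],[-1,0,0,0,0,0,0]]'
python3 - <<'E'
from h import *
o=get_obs();print(o["joint_pos"].round(1))
s=snapshot("top");cv2.imwrite("pics/chk.png",s["color"][:,:,::-1])
def f(q):
    X=cyl(q,.0215,.113,.113)@np.array(s["R"]).T+s["t"];return X
import numpy as np
for z,p in((.110,(358,232)),): print(ray(s,*p,z))
im=s["color"]; a=cv2.resize(im[200:268,300:400],None,fx=8,fy=8,interpolation=2);cv2.imwrite("pics/neck.png",a[:,:,::-1])
E
```

```text
clock: 6.42
tool_pos: [0.4813, 0.0081, 0.1833]
orientation: [180.0, -0.0, -108.2]
force: [0.3, 0.0, 0.0]
opening: 0.0721
gripper_force: 0.0
clock: 7.68
tool_pos: [0.4812, 0.0081, 0.1833]
orientation: [180.0, -0.0, -149.9]
force: [-0.9, -0.1, 0.3]
opening: 0.0593
gripper_force: 30.0
clock: 7.92
tool_pos: [0.4813, 0.0081, 0.1834]
orientation: [180.0, -0.0, -150.0]
force: [-0.6, -0.5, -0.1]
opening: 0.0598
gripper_force: 30.0
[ 24.5  18.1 -38.6  -0.  -33.3 -84.4]
[ 0.52933865 -0.31360705  0.11      ]
```

View pics/neck.png

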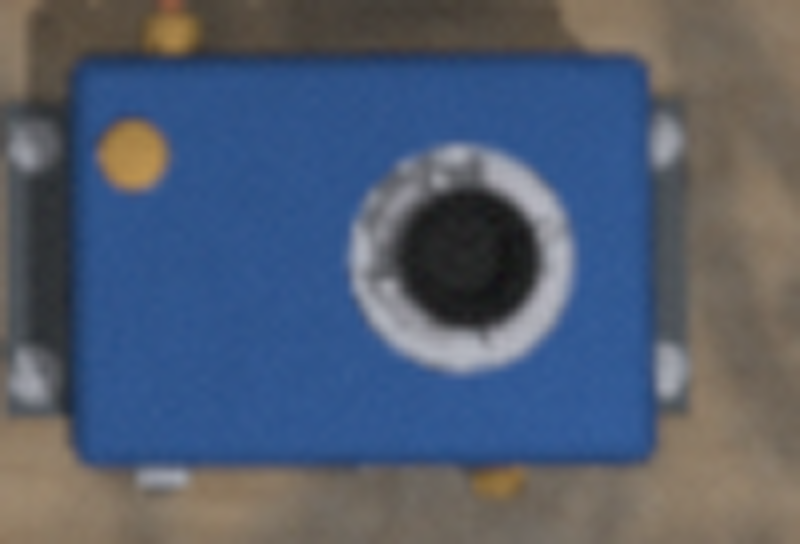

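The seal ring centre is at about (358.2,231.9), giving a neck position of (0.529, −0.314). I'm lifting the cap and carrying it, stopping short for a look with the wrist camera.

```bash
python3 -m handwheel '[[-1,0,0,-1,0,0,0],[-1,0,0,-1,0,0,0],[-1,0,0,-1,0,0,0],[-1,0,0,-1,0,0,0],[-1,0,0,-1,0,0,0]]' >/dev/null
python3 -m handwheel '[[-1,0,0,-1,0,0,0],[-1,0.37,-0.93,0,0,0,0],[-1,0.37,-0.93,0,0,0,0],[-1,0.37,-0.93,0,0,0,0],[-1,0.37,-0.93,0,0,0,0]]'
python3 -m handwheel '[[-1,0.37,-0.93,0,0,0,0],[-1,0.37,-0.93,0,0,0,0],[-1,0.37,-0.93,0,0,0,0],[-1,0.37,-0.93,0,0,0,0],[-1,0.37,-0.93,0,0,0,0]]'
python3 -m handwheel '[[-1,0,0,0,0,0,0],[-1,0,0,0,0,0,0]]'
python3 - <<'E'
from h import *
o=get_obs();s=snapshot("wrist");print(o["joint_pos"].round(1),o["tool_pos"],o["orientation"],o["opening"],o["force"],o["moment"])
im=s["color"].copy()
print(wproj(s,o,[[.5293,-.314,.113],[.5293,-.314,.085],[*o["tool_pos"][:2],o["tool_pos"][2]-.159]]))
cv2.imwrite("pics/w2.png",im[:,:,::-1]);np.save("w2.npy",im)
E
```

```text
clock: 9.22
tool_pos: [0.4957, -0.0917, 0.3334]
orientation: [180.0, 0.0, -150.0]
force: [1.0, -0.2, -1.2]
opening: 0.0597
gripper_force: 30.0
clock: 9.85
tool_pos: [0.5138, -0.2155, 0.3333]
orientation: [180.0, -0.0, -150.0]
force: [0.6, 0.0, -1.2]
opening: 0.0595
gripper_force: 30.0
clock: 10.1
tool_pos: [0.5137, -0.2145, 0.3332]
orientation: [180.0, -0.0, -150.0]
force: [0.1, 0.2, -0.8]
opening: 0.0596
gripper_force: 30.0
[ -2.5  12.8 -20.1  -0.  -57.1 -57.5] [ 0.51366316 -0.2145382   0.33318724] [ 1.79974176e+02 -1.72238190e-02 -1.50010961e+02] 0.059608306674699886 [ 0.10346056  0.18748402 -0.78275137] [ 0.07303266 -0.13669264 -0.00786424]
[[189.74304617 175.45292536]
 [203.78384119 167.55585866]
 [323.3598926  268.88332979]]
```

View pics/w2.png

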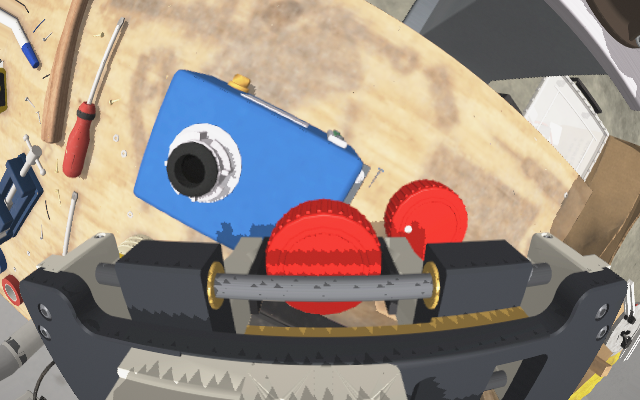

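The held cap sits symmetrically at (324,255), and the neck mouth is near (191,169). An enlarged crop will give it more closely.

```bash
python3 - <<'E'
import cv2,numpy as np
im=np.load("w2.npy");a=cv2.resize(im[110:210,150:260],None,fx=6,fy=6,interpolation=2);cv2.imwrite("pics/w2c.png",a[:,:,::-1])
E
```

```text
(no output)
```

View pics/w2c.png

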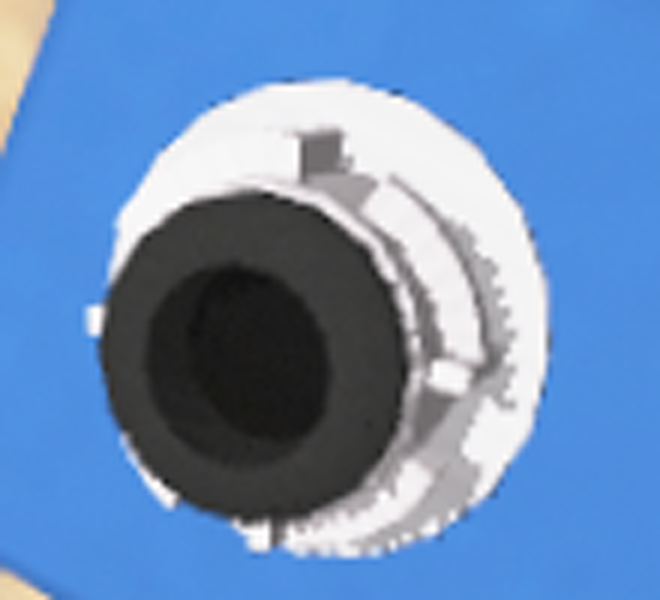

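```bash
python3 - <<'E'
from h import *
o=get_obs();s={**snapshot("wrist")};im=np.load("w2.npy")
hsv=cv2.cvtColor(im,cv2.COLOR_RGB2HSV);m=((hsv[...,0]<8)|(hsv[...,0]>172))&(hsv[...,1]>130)&(hsv[...,2]>60)
n,l,st,c=cv2.connectedComponentsWithStats(m.astype(np.uint8));print(st[l[225,323]])
p0=o["tool_pos"];z0=p0[2]-.1834
for q in(p0[:2],):
    p=wproj(s,o,cyl(q,.031,z0,z0+.025));print(p.min(0),p.max(0))
Rm=Rot.from_euler("xyz",o["orientation"],degrees=True).as_matrix()
p=wproj(s,o,cyl(p0[:2]+.002*Rm[:2,0],.031,z0,z0+.025));print("2mm tool x",p.min(0),p.max(0))
f=lambda q:np.r_[wproj(s,o,[q[0],q[1],.11])[0]-[192.1,168.8],wproj(s,o,[q[0],q[1],.086])[0]-[204.7,162.6]]
r=least_squares(f,[.527,-.314],x_scale=.01);print(r.x,r.fun)
E
```

```text
[ 265  199  117   77 7393]
[263.29122353 197.24922314] [383.50484804 316.50846741]
2mm tool x [262.9796385  193.75472611] [383.82094438 313.76121186]
[ 0.52529819 -0.31480425] [ 0.31795273  0.00275193 -0.34267511 -0.00796087]
```

Fitting the wrist view and checking it against the held cap gives a neck position of (0.526, −0.315). I'm moving over it and lowering to just below the cone's top.

```bash
python3 -m handwheel '[[-1,0.39,-0.93,0,0,0,0],[-1,0.39,-0.93,0,0,0,0],[-1,0.39,-0.93,0,0,0,0],[-1,0.39,-0.93,0,0,0,0],[-1,0,0,0,0,0,0]]'
python3 -m handwheel '[[-1,0,0,0.6,0,0,0],[-1,0,0,0.5,0,0,0],[-1,0,0,0.3,0,0,0],[-1,0,0,0,0,0,0]]'
python3 - <<'E'
from h import *
o=get_obs();print(o["tool_pos"],o["force"],o["moment"],o["tool_pos"][2]-.1834-.085)
E
python3 -m handwheel '[[-1,0,0,0.1,0,0,0],[-1,0,0,0.1,0,0,0],[-1,0,0,0,0,0,0]]'
```

```text
clock: 10.82
tool_pos: [0.5268, -0.3153, 0.3332]
orientation: [180.0, -0.0, -150.0]
force: [0.6, -0.7, -0.7]
opening: 0.0596
gripper_force: 30.0
clock: 11.32
tool_pos: [0.5265, -0.3143, 0.2975]
orientation: [179.9, -0.1, -150.0]
force: [0.1, -0.0, -0.5]
opening: 0.0593
gripper_force: 30.0
[ 0.52650545 -0.31432687  0.29747556] [ 0.14208895 -0.00774448 -0.52539196] [ 0.10259197 -0.14788401 -0.01054451] 0.029075562208771957
clock: 11.7
tool_pos: [0.5266, -0.3148, 0.2934]
orientation: [180.0, 0.0, -150.0]
force: [-0.9, 0.1, -1.2]
opening: 0.0595
gripper_force: 30.0
```

```bash
for i in 1 2; do :; done
python3 -m handwheel '[[-1,0,0,0.1,0,0,0],[-1,0,0,0,0,0,0]]'
python3 -m handwheel '[[-1,0,0,0.08,0,0,0],[-1,0,0,0,0,0,0]]'
python3 -m handwheel '[[-1,0,0,0.06,0,0,0],[-1,0,0,0,0,0,0]]'
```

```text
clock: 11.95
tool_pos: [0.5266, -0.3147, 0.2907]
orientation: [180.0, -0.0, -150.0]
force: [-0.1, -0.5, -0.5]
opening: 0.0595
gripper_force: 30.0
clock: 12.2
tool_pos: [0.5266, -0.3147, 0.2887]
orientation: [180.0, -0.0, -150.0]
force: [0.2, -0.2, -0.2]
opening: 0.0596
gripper_force: 30.0
clock: 12.45
tool_pos: [0.5267, -0.3148, 0.2873]
orientation: [-180.0, -0.0, -150.0]
force: [-0.5, 0.1, -1.2]
opening: 0.0596
gripper_force: 30.0
```

```bash
python3 -m handwheel '[[-1,0,0,0.05,0,0,0],[-1,0,0,0,0,0,0]]'
python3 -m handwheel '[[-1,0,0,0.04,0,0,0],[-1,0,0,0,0,0,0]]'
python3 -m handwheel '[[-1,0,0,0.04,0,0,0],[-1,0,0,0,0,0,0]]'
```

```text
clock: 12.7
tool_pos: [0.5267, -0.3148, 0.2861]
orientation: [-180.0, -0.0, -150.0]
force: [-0.2, -1.9, -1.8]
opening: 0.0597
gripper_force: 30.0
clock: 12.95
tool_pos: [0.5267, -0.3148, 0.2852]
orientation: [-180.0, 0.0, -150.0]
force: [0.3, -2.5, 0.4]
opening: 0.0595
gripper_force: 30.0
clock: 13.2
tool_pos: [0.5267, -0.3149, 0.2845]
orientation: [-180.0, 0.0, -150.0]
force: [-0.2, -2.5, 3.0]
opening: 0.0595
gripper_force: 30.0
```

At h≈16 mm the lugs are resting lightly, with about 3 N up and a small −y push. I'll ease −y a little and start turning backward.

```bash
cat > st.py <<'E'
from h import *
o=get_obs();print("h",round((o["tool_pos"][2]-.2684)*1e3,1),"F",o["force"].round(1),"M",o["moment"].round(2),"yaw",o["orientation"][2].round(1),"j6",o["joint_pos"][5].round(0))
E
python3 -m handwheel '[[-1,0.015,-0.028,0,0,0,0],[-1,0,0,0,0,0,0]]' >/dev/null;python3 st.py
python3 -m handwheel '[[-1,0,0,0,0,0,-0.5],[-1,0,0,0,0,0,-0.5],[-1,0,0,0,0,0,0]]' >/dev/null;python3 st.py
python3 -m handwheel '[[-1,0,0,0,0,0,-0.5],[-1,0,0,0,0,0,-0.5],[-1,0,0,0,0,0,0]]' >/dev/null;python3 st.py
```

```text
h 16.0 F [0.1 0.8 5. ] M [ 0.53  0.09 -0.  ] yaw -150.0 j6 -47.0
h 15.3 F [ 0.8 -0.4 -0.3] M [-0.14 -0.25  0.01] yaw -144.0 j6 -41.0
h 15.3 F [ 0.3 -0.7 -0.3] M [-0.19 -0.18  0.01] yaw -138.1 j6 -35.0
```

```bash
python3 -m handwheel '[[-1,0,0,0.06,0,0,0],[-1,0,0,0,0,0,0]]' >/dev/null;python3 st.py
python3 -m handwheel '[[-1,0,0,0.05,0,0,0],[-1,0,0,0,0,0,0]]' >/dev/null;python3 st.py
python3 -m handwheel '[[-1,0,0,0.03,0,0,0],[-1,0,0,0,0,0,0]]' >/dev/null;python3 st.py
```

```text
h 14.0 F [-0.2 -1.6 -0.9] M [-0.44 -0.09 -0.  ] yaw -138.0 j6 -35.0
h 12.9 F [-1.1 -2.1 -0.8] M [-0.7   0.07  0.01] yaw -138.0 j6 -35.0
h 12.2 F [-0.6 -1.7 -0.3] M [-0.85  0.21 -0.02] yaw -138.0 j6 -35.0
```

```bash
python3 -m handwheel '[[-1,0.01,-0.018,0,0,0,0],[-1,0,0,0,0,0,0]]' >/dev/null;python3 st.py
python3 -m handwheel '[[-1,0,0,0.03,0,0,0],[-1,0,0,0,0,0,0]]' >/dev/null;python3 st.py
python3 -m handwheel '[[-1,0,0,0.03,0,0,0],[-1,0,0,0,0,0,0]]' >/dev/null;python3 st.py
```

```text
h 12.1 F [-0.3 -0.1 -0.3] M [-0.13  0.17  0.03] yaw -138.0 j6 -35.0
h 11.4 F [-0.3 -0.4 -1. ] M [0.02 0.19 0.  ] yaw -138.0 j6 -35.0
h 10.6 F [-0.3  0.5 -0.9] M [0.08 0.21 0.01] yaw -138.0 j6 -35.0
```

```bash
python3 -m handwheel '[[-1,0,0,0.03,0,0,0],[-1,0,0,0,0,0,0]]' >/dev/null;python3 st.py
python3 -m handwheel '[[-1,0,0,0.03,0,0,0],[-1,0,0,0,0,0,0]]' >/dev/null;python3 st.py
python3 -m handwheel '[[-1,0,0,0.03,0,0,0],[-1,0,0,0,0,0,0]]' >/dev/null;python3 st.py
```

```text
h 9.9 F [-0.6  0.3 -0.7] M [ 0.15  0.26 -0.  ] yaw -138.0 j6 -35.0
h 9.2 F [-0.6  0.7 -1. ] M [0.06 0.24 0.  ] yaw -138.0 j6 -35.0
h 8.4 F [-1.4  0.3 -0.6] M [0.13 0.33 0.05] yaw -138.0 j6 -35.0
```

It's at h=8.4 with no vertical contact, so the lugs are in the entries. I'll settle it onto the seal.

```bash
python3 -m handwheel '[[-1,0.008,0.008,0.03,0,0,0],[-1,0,0,0,0,0,0]]' >/dev/null;python3 st.py
python3 -m handwheel '[[-1,0,0,0.03,0,0,0],[-1,0,0,0,0,0,0]]' >/dev/null;python3 st.py
python3 -m handwheel '[[-1,0,0,0.03,0,0,0],[-1,0,0,0,0,0,0]]' >/dev/null;python3 st.py
```

```text
h 7.8 F [ 0.3 -0.3 -0.7] M [0.17 0.02 0.03] yaw -138.0 j6 -35.0
h 7.0 F [-0.6  0.1 -0.6] M [ 0.18 -0.04 -0.03] yaw -138.0 j6 -35.0
h 6.4 F [0.3 0.5 1.4] M [0.32 0.05 0.03] yaw -138.0 j6 -35.0
```

The seal is touching at h≈6.5, so now I screw forward, following the thread down by about 0.08 mm per degree.

```bash
python3 -m handwheel '[[-1,0,0,0.02,0,0,0.5],[-1,0,0,0.01,0,0,0.5],[-1,0,0,0.01,0,0,0.5],[-1,0,0,0,0,0,0]]' >/dev/null;python3 st.py
python3 -m handwheel '[[-1,0,0,0.01,0,0,0.5],[-1,0,0,0.01,0,0,0.5],[-1,0,0,0,0,0,0]]' >/dev/null;python3 st.py
python3 -m handwheel '[[-1,0,0,0.01,0,0,0.5],[-1,0,0,0.01,0,0,0.5],[-1,0,0,0,0,0,0]]' >/dev/null;python3 st.py
```

```text
h 5.6 F [-0.5  0.4  3.1] M [0.32 0.17 0.02] yaw -147.0 j6 -44.0
h 5.1 F [-1.6  1.5  2.9] M [ 0.32  0.23 -0.01] yaw -152.9 j6 -50.0
h 4.5 F [-0.5  0.6  4.6] M [ 0.31  0.23 -0.02] yaw -158.9 j6 -56.0
```

```bash
python3 -m handwheel '[[-1,0,0,0.003,0,0,0.5],[-1,0,0,0.003,0,0,0.5],[-1,0,0,0.003,0,0,0.5],[-1,0,0,0,0,0,0]]' >/dev/null;python3 st.py
python3 -m handwheel '[[-1,0,0,0.003,0,0,0.5],[-1,0,0,0.003,0,0,0.5],[-1,0,0,0.003,0,0,0.5],[-1,0,0,0,0,0,0]]' >/dev/null;python3 st.py
python3 -m handwheel '[[-1,0,0,0.003,0,0,0.5],[-1,0,0,0.003,0,0,0.5],[-1,0,0,0,0,0,0]]' >/dev/null;python3 st.py
```

```text
h 4.3 F [-0.5  0.1  3.7] M [ 0.22  0.21 -0.01] yaw -167.9 j6 -65.0
h 4.0 F [-1.3  0.3  4.4] M [ 0.13  0.21 -0.06] yaw -176.8 j6 -74.0
h 3.8 F [-0.8 -0.3  4. ] M [ 0.07  0.14 -0.1 ] yaw 177.2 j6 -80.0
```

```bash
python3 -m handwheel '[[-1,0,0,0.004,0,0,0.4],[-1,0,0,0.004,0,0,0.4],[-1,0,0,0,0,0,0]]' >/dev/null;python3 st.py
python3 -m handwheel '[[-1,0,0,0.004,0,0,0.4],[-1,0,0,0.004,0,0,0.3],[-1,0,0,0,0,0,0]]' >/dev/null;python3 st.py
python3 -m handwheel '[[-1,0,0,0.004,0,0,0.3],[-1,0,0,0,0,0,0]]' >/dev/null;python3 st.py
python3 -m handwheel '[[-1,0,0,0.004,0,0,0.3],[-1,0,0,0,0,0,0]]' >/dev/null;python3 st.py
```

```text
h 3.6 F [-1.3 -0.9  4.1] M [0.1  0.13 0.  ] yaw 172.4 j6 -85.0
h 3.4 F [0.  0.1 4.8] M [ 0.12  0.04 -0.08] yaw 168.1 j6 -89.0
h 3.3 F [-0.5  0.1  6.1] M [ 0.12 -0.01 -0.04] yaw 166.3 j6 -91.0
h 3.2 F [-0.4  0.1  5.6] M [ 0.1  -0.01  0.01] yaw 164.5 j6 -93.0
```

```bash
for r in 1; do
python3 -m handwheel '[[-1,0,0,0,0,0,0.2],[-1,0,0,0,0,0,0]]' >/dev/null;python3 st.py
python3 -m handwheel '[[-1,0,0,0,0,0,0.2],[-1,0,0,0,0,0,0]]' >/dev/null;python3 st.py
python3 -m handwheel '[[-1,0,0,0,0,0,0.2],[-1,0,0,0,0,0,0]]' >/dev/null;python3 st.py
done
```

```text
h 3.3 F [-0.   0.2  4.8] M [0.03 0.06 0.05] yaw 163.3 j6 -94.0
h 3.2 F [-1.  -0.2  4.5] M [0.07 0.05 0.02] yaw 162.1 j6 -95.0
h 3.2 F [-0.8  0.6  5.6] M [ 0.04  0.1  -0.04] yaw 160.9 j6 -96.0
```

```bash
python3 -m handwheel '[[-1,0,0,0,0,0,0.2],[-1,0,0,0,0,0,0]]' >/dev/null;python3 st.py
python3 -m handwheel '[[-1,0,0,0,0,0,0.2],[-1,0,0,0,0,0,0]]' >/dev/null;python3 st.py
python3 -m handwheel '[[-1,0,0,0,0,0,0.2],[-1,0,0,0,0,0,0]]' >/dev/null;python3 st.py
```

```text
h 3.2 F [-1.   0.1  5.4] M [ 0.07  0.06 -0.06] yaw 159.7 j6 -98.0
h 3.2 F [-0.2  0.3  5.6] M [0.03 0.06 0.  ] yaw 158.5 j6 -99.0
h 3.3 F [-0.7  0.   5.1] M [0.04 0.07 0.  ] yaw 157.3 j6 -100.0
```

```bash
python3 -m handwheel '[[-1,0,0,0,0,0,0.2],[-1,0,0,0,0,0,0]]' >/dev/null;python3 st.py
python3 -m handwheel '[[-1,0,0,0,0,0,0.2],[-1,0,0,0,0,0,0]]' >/dev/null;python3 st.py
python3 -m handwheel '[[-1,0,0,0,0,0,0.15],[-1,0,0,0,0,0,0]]' >/dev/null;python3 st.py
```

```text
h 3.2 F [-1.3 -0.2  5.5] M [ 0.03  0.12 -0.  ] yaw 156.1 j6 -101.0
h 3.2 F [-1.   0.4  5.5] M [0.08 0.14 0.54] yaw 154.9 j6 -102.0
h 3.3 F [-1.1  0.2  5. ] M [0.06 0.18 1.14] yaw 154.1 j6 -103.0
```

The end stop is felt: Mz rises sharply at yaw ≈155, and it read 1.14 N m on that last step. I'm easing off the wind-up, then letting go and rising straight up.

```bash
python3 -m handwheel '[[-1,0,0,0,0,0,-0.2],[-1,0,0,0,0,0,0]]' >/dev/null;python3 st.py
python3 -m handwheel '[[0.7,0,0,0,0,0,0],[0.7,0,0,0,0,0,0],[0.7,0,0,0,0,0,0],[0.7,0,0,0,0,0,0]]'
python3 -m handwheel '[[0.7,0,0,-0.3,0,0,0],[0.7,0,0,-0.6,0,0,0],[0.7,0,0,-1,0,0,0],[0.7,0,0,-1,0,0,0],[0.7,0,0,-1,0,0,0]]'
python3 - <<'E'
from h import *
o=get_obs();s=snapshot("wrist");im=s["color"];print(o["clock"],o["joint_pos"].round(0))
t=snapshot("side")["color"];a=cv2.resize(t[140:260,290:410],(480,480),interpolation=2)
b=cv2.resize(im,(640,400));b=b[:, :320*2][100:400,160:480];b=cv2.resize(b,(320,300));c=np.zeros((480,320,3),np.uint8);c[:300]=b
cv2.imwrite("pics/end.png",np.hstack([a,c])[:,:,::-1])
E
```

```text
h 3.2 F [-1.   0.2  4.3] M [0.04 0.08 0.41] yaw 155.3 j6 -102.0
clock: 24.08
tool_pos: [0.5265, -0.316, 0.2712]
orientation: [-180.0, -0.0, 155.1]
force: [-0.9, 0.2, 0.4]
opening: 0.0742
gripper_force: 0.0
clock: 24.7
tool_pos: [0.5264, -0.3161, 0.3712]
orientation: [180.0, 0.1, 155.1]
force: [-0.1, -0.7, 0.6]
opening: 0.0742
gripper_force: 0.0
24.7 [ -13.   16.  -10.    0.  -64. -102.]
```

View pics/end.png

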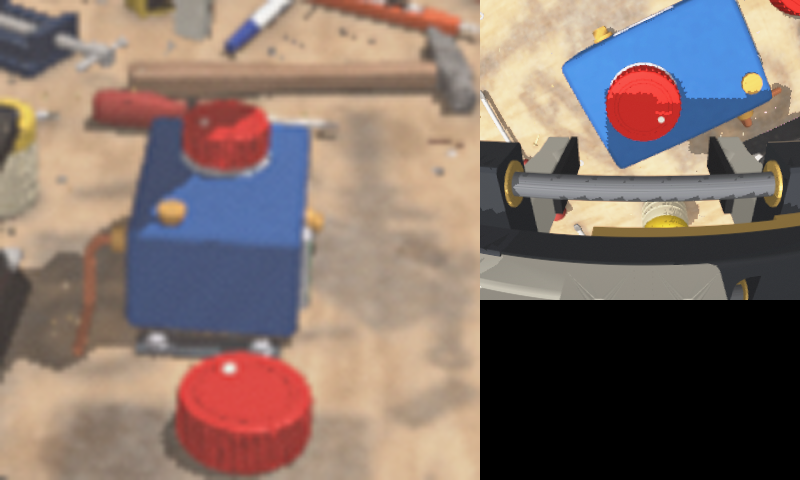

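The side crop shows the cap level on the neck at (227,130), seated close to the tank top. The wrist view shows it clear of the fingers, with everything else in place. Handing in.

```bash
python3 -c "from plant import *;print(close_job())"
```

```text
the job is handed in; nothing more can be done
None
```

The middle-sized red cap is screwed onto the neck up to its end stop and let go, with nothing else moved, and the job was handed in at about 25 s; torque at the stop briefly read 1.14 N m, just over the 1 N m limit, before I eased it off.

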